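Drain the slide rack, level its trough and hold the locking pin through both bushings

ROBOT

A 6-joint arm with a two-finger parallel gripper is mounted at the origin on a cart in front of the work surface, level with it; the furniture and walls round the work are solid. World frame = base frame: x ahead of the robot, y to its left, z up, the work surface at z = 0. Lengths are in mm, angles in rad, forces in N, time in s.
With the tool pointing down it reaches from about 350 to 925 mm from the base axis. Payload 6.4 kg.
Tool frame: the origin (TCP) lies between the finger pads; the fingertips stand manip.tcp_to_tips ahead of it and the grasp point (between the pads) lies 5 mm behind it (manip.tcp_to_tips is the distance from the TCP to the fingertips, in mm); z points along the fingers, y is the line along which they close (so a half turn about z gives the same grasp; the last joint's range is limited). The gripper opens to 85 mm and grips with 20 to 120 N. Pads are 22 mm wide; open, the fingers measure 114 mm over their backs; the gripper's body (76 mm by 85 mm) begins 54 mm behind the grasp point. The pads swing forward as they close: fully open they stand 13 mm farther back than shut.
Start: joints at [-0.174, 0.245, 1.558, -0, 1.339, -0.174], TCP at [650.011, 0.004, 245.29] pointing down, gripper open.
Joint ranges: [-3.13, 3.13], [-1.02, 2.26], [0.13, 2.54], [-0.95, 4.09], [0.21, 2.88], [-2.74, 2.74]. Speed limits (rad/s): [2.57, 2.57, 3.14, 3.14, 3.14, 3.14].

INTERFACE

Orientations are given as a rotation vector (axis times angle).
In Python, from cell import manip gives the robot as it stands. The module is installed in compiled form; this text tells all that it offers.
- The arm moves only by the tool jog_arm, never from a script. Its argument "increments" is a list of rows, each a list of 3 entries, a list of its own where there are three numbers: the shift along the world's x, y, z in cm, then the turn about the world's z in rad, then the opening, from -1 (shut) to 1 (fully open). In form: [[[dx, dy, dz], yaw, grip], ...]. A call has 1 to 12 rows; each row shifts and turns the commanded pose from where the row before left it; what a row does not reach is not made up. A row lasts 1/10 s, in which the tool goes at most 50 mm and 8.59 degrees, less where a joint would pass 70% of its speed; a pose out of reach is approached as far as the arm can. A call is refused whole if a number of a shift passes 5 or a number of a turn 0.15, either way. A call with a gripper value outside its range is refused whole. The fingers move at their own pace and stop on an object; "grip_force" is the grip in N (left out, the last holds). Time passes only in rows, so rows that do not move let the fingers close. It gives the time, the measured TCP pose, the force, the opening and the grip force at its end, in the units of the state.
- manip.observe(): the state, without advancing time (a new reading comes with each control period).
- manip.get_image(name): name is "scene" or "side" or "wrist"; returns (picture, depth): 384x512x3 uint8, red, green, blue; 384x512 float32, mm along the optical axis (not along the pixel's ray), 0 where there is no reading.
- manip.camera_model(name): a dict with "fov_y" (degrees; the focal length in pixels is half the picture's height over the tangent of half this angle, whatever the lens; pixels are square), "cx", "cy" (the principal point, pixels), "k1" (the pictures are not rectified: a ray, as slopes to the right and down, at radius r is drawn at 1 + k1 r^2 times it, then the intrinsics apply), "camera_from_world" (4x4, takes a point from world to camera coordinates). Camera axes: x right, y down, z forward; pixel columns grow to the right and rows downward; lengths in mm; the calibration is good to about 2 mm. A picture is of the moment at which its call begins: read the wrist's pose just before it. camera_model takes no time and is no camera call; for the wrist camera it gives the pose at the moment of the call.
- manip.close_job(): hands the job in; it is judged then, once.
Trained networks look in the newest picture that a camera, given by its name, has taken for a name from the list of things; names that differ only in an ending like _2 or _b are one class to them, and where a whole thing is asked for, a point or a joint stands for the part that bears it (a point fixed in the world has none). Each returns a list of dicts, best first, with "conf" (0 to 1); they miss things now and then, are a little off and sometimes report something else, mostly with a low value. They report only what shows in the picture. A call takes as long as a camera call.
- manip.outline_of(camera, query): "pixels" (384x512 bool, what is visible of it) and "extent" ([left, top, right, bottom] in pixels, round what is visible of it).
- manip.place_of(camera, query): "pixel" ([column, row] in pixels: a listed point, or the origin of a listed thing).
The state is a dict: "clock": time; "q": joint angles; "joint_velocities": joint speeds; "joint_torque": joint torques, N m; "position": TCP position; "orientation": TCP orientation; "force": force on the tool from outside, world axes, zero at the start; "wrist_torque": the same for the moment, N m; "finger_gap": opening from 0.0 (shut) to 1.0 (fully open); "gripper_force": force on a finger pad.
Only numpy, scipy, OpenCV 4.12 (cv2) and the standard library are available. Lean on these libraries where they do the work, as an engineer would, in place of code of your own. Each camera call takes 0.05 s, during which the arm holds its last target. There are 200 camera calls.

TASK

Drain the stained slides: lift the front handle of the blue trough until it is tipped to about 40 degrees (the red mark on its dial; never past 50), keep it there for a full second, and bring it back down to its level stop. Then take the red-handled locking pin out of its holder and pass it down through the upper bushing on the stand's bracket and on through the lower bushing on the trough, so that its tip sticks out a good centimetre below the lower one. Finish while still gripping the pin there, its collar held clear above the upper bushing and not resting on it, ready for a colleague to put the clip on; leave the trough level and do not disturb the amber reagent bottle or the tape roll.

Things in the scene. Friction and masses are not known exactly. Their poses are not given: they have to be found in the camera images.
- stand: Fixed draining stand: grey foot 130 x 275 x 12 mm, two uprights carrying the trough, a bracket 158 mm high at its -y end. Origin: on the bench under the trough's middle; x points from handle side to pouring side, z up. Pivot: along y, 70 mm above the origin. Position and yaw (within 0.3) vary. White dial on the +y upright: black pointer straight up = level, red mark = 40 degrees.
- trough (a joint): Tilt of the blue trough about the pivot, rad: 0 = level (hard stop), grows as the front handle is lifted, end stop 1.1; starts at 0 to 0.25. Stiff hinge (about 1.6 N at the handle), stays where left. Trough 80 x 150 x 45 mm, 3 mm walls, rim 10 mm above the pivot; a staining rack with slides is fixed in it and rises 45 mm above the pivot.
- trough_handle (a point): Middle of the round steel handle bar on the trough's front (-x of the stand): 11 mm thick, 86 mm long along the stand's y, 68 mm free between its two arms, 95 mm from the pivot and parallel to it (at pivot height when level). About 49 mm clear between bar and trough. The bar may turn in the fingers; its axes turn with the trough.
- upper_bushing (a point): Centre of the mouth (top) of the brass bushing fixed to the stand's bracket, 165 mm above the bench: 15 mm long, bore 13 mm, mouth flared to 19 mm over the top 4 mm, axis vertical; 117 mm to -y of the stand's origin. Nothing stands higher around it.
- lower_bushing (a point): Centre of the mouth (top) of the brass bushing on the trough's ear, turning with the trough: 15 mm long, bore 14 mm, mouth flared to 20 mm. With the trough level it lies straight below the upper bushing, mouth 115 mm above the bench, with 88 mm free below it. z: the bore's axis.
- pin: Loose steel locking pin, about 90 g, 162 mm long, upright: shaft 10 mm thick, 110 mm long, with tapered tip (5 mm wide at the end, full width 8 mm up); collar 24 mm wide from 110 to 115 mm; round red handle 16 mm thick from 115 to 162 mm, to grip. Origin at the tip, z along the shaft to the handle.
- pin_tip (a point): End of the pin's tip (same point as the pin's origin).
- pin_collar (a point): Underside of the pin's collar, on its axis, 110 mm above the tip.
- pin_holder: Fixed grey tube 118 mm high, 31 mm thick (foot 56 mm wide), bore 15 mm; at the start the pin stands in it with its collar on the rim. Origin: on the bench at its axis. It stands to the left or right of the stand, places swapped with the bottle.
- bottle: Loose amber reagent bottle with black cap, 36 mm wide, 92 mm high; bystander. Origin under its middle.
- tape: Loose roll of beige tape, 73 mm wide, 19 mm high, lying on the bench to the right; bystander. Origin under its middle.

How it is judged (in metres and radians):
On the way, in this order (a step that is already met when the one before it is completed fails the run):
1. the trough is tipped to 40 degrees (31 to 51) and kept there 0.6 s (value of joint trough between 0.54 and 0.89 rad), for 0.6 s.
2. the trough is back on its level stop (within 2.3 degrees) (value of joint trough below 0.04 rad), for 0.2 s.
3. the pin's tip has passed through the upper bushing (z of pin_tip in the frame of upper_bushing between -0.09 and -0.017 m and horizontal distance between pin_tip and upper_bushing below 0.008 m and angle between pin's own z axis and vertical below 0.15 rad), for 0.05 s.
At the end, for the whole second after the job is handed in: Gripper holds the pin still (>1.5 N), upright within 0.1 rad, through both bushings: tip 7 mm or more below the lower one, tip and collar within 7 mm of the axes, collar 3 mm or more above the upper mouth; trough level within 0.05 rad; bottle upright, bottle and tape moved under 30 mm (z of pin_tip in the frame of lower_bushing below -0.022 m and horizontal distance between pin_tip and lower_bushing below 0.007 m and horizontal distance between pin_collar and upper_bushing below 0.007 m and z of pin_collar in the frame of upper_bushing above 0.003 m and angle between pin's own z axis and vertical below 0.1 rad and contact force between the fingers and pin above 1.5 N and linear speed of pin below 0.02 m/s and value of joint trough below 0.05 rad and distance of each of bottle, tape from where it was at the start of the episode below 0.03 m and angle between bottle's own z axis and vertical below 0.3 rad); the arm keeps its last pose, push and grip.
It fails at once if the trough is tipped past 54 degrees (value of joint trough above 0.94 rad).
It fails at once if the reagent bottle is knocked over or shoved (distance of bottle from where it was at the start of the episode above 0.03 m or angle between bottle's own z axis and vertical above 0.5 rad).
It fails at once if the tape roll is shoved (distance of tape from where it was at the start of the episode above 0.03 m).
It also fails if it takes over 72 s, if anything falls off the work surface, if the arm or the gripper's body presses on something with over 40 N, if the wrist force passes 120 N, or if a joint passes its speed limit or range.

## Working session

There is one attempt and no reset: what is moved stays moved. The work goes in short steps, Python scripts to look and compute and a tool call to move; the robot and the scene stay as the last step left them, time stands still between calls to the robot, and variables do not carry over. Pictures are saved under pics/ and viewed, at most 10 in all, crops included, and the job is handed in when it is done.

Besides the shell and the picture viewer there is one more tool, called as name(argument=value, ...), one argument or row to a line, values as JSON. jog_arm: Moves the arm, as the interface text tells. Its arguments: {"type":"object","properties":{"increments":{"type":"array"},"grip_force":{"type":"number"}},"required":["increments"]}

```bash
mkdir -p pics
cat > h.py <<'E'
import numpy as np, cv2
from cell import manip
def cam(n):
    m=manip.camera_model(n); f=192/np.tan(np.radians(m["fov_y"])/2)
    return m,f,np.array(m["camera_from_world"],float)
def ray(n,px):
    m,f,T=cam(n); u=(px[0]-m["cx"])/f; v=(px[1]-m["cy"])/f
    r0=np.hypot(u,v); r=r0
    for _ in range(20): r=r0/(1+m["k1"]*r*r)
    s=r/r0 if r0>0 else 1
    R=T[:3,:3]; return -R.T@T[:3,3], R.T@np.array([u*s,v*s,1.])
def proj(n,P):
    m,f,T=cam(n); c=T[:3,:3]@np.array(P,float)+T[:3,3]; u,v=c[0]/c[2],c[1]/c[2]; k=1+m["k1"]*(u*u+v*v)
    return np.array([m["cx"]+f*u*k,m["cy"]+f*v*k])
def deproj(n,px,d):
    o,r=ray(n,px); return o+r*d
def atz(n,px,z):
    o,r=ray(n,px); return o+r*(z-o[2])/r[2]
def tri(obs):
    A=np.zeros((3,3));b=np.zeros(3)
    for n,px in obs:
        o,r=ray(n,px); r=r/np.linalg.norm(r); M=np.eye(3)-np.outer(r,r);A+=M;b+=M@o
    return np.linalg.solve(A,b)
def save(n,name):
    im,d=manip.get_image(n); cv2.imwrite(f"pics/{name}.png",im[:,:,::-1]); return im,d
E
python3 - <<'E'
from h import *
print(manip.tcp_to_tips, manip.observe()["orientation"])
ims=[]
for n in("scene","side","wrist"):
    im,d=save(n,n+"0"); ims.append(im)
    np.save(n+"0d.npy",d)
    m,f,T=cam(n); print(n,f, (-T[:3,:3].T@T[:3,3]).round(), T[2,:3].round(2))
    for q in ("stand","trough_handle","upper_bushing","lower_bushing","pin","pin_tip","pin_collar","pin_holder","bottle","tape"):
        r=manip.place_of(n,q)
        print(q,[(np.round(x["pixel"],1).tolist(),round(x["conf"],2)) for x in r[:2]])
cv2.imwrite("pics/all0.png",cv2.resize(np.hstack(ims[:2])[:,:,::-1],(800,300),interpolation=cv2.INTER_AREA))
E
```

```text
14.0 [-2.22027528e+00 -2.22030279e+00  1.78377922e-03]
scene 452.7445556042934 [-454. -490.  846.] [ 0.73  0.38 -0.57]
stand [([265.9, 208.5], 0.83)]
trough_handle [([255.0, 207.7], 0.7)]
upper_bushing [([306.1, 172.8], 0.73)]
lower_bushing [([306.5, 185.6], 0.63)]
pin []
pin_tip []
pin_collar [([380.6, 227.5], 0.42)]
pin_holder [([371.5, 259.2], 0.68), ([305.9, 187.2], 0.65)]
bottle []
tape [([335.0, 289.1], 0.72), ([308.8, 170.8], 0.56)]
side 458.8565720535834 [ 267. 1178.  950.] [ 0.17 -0.8  -0.57]
stand [([232.7, 224.9], 0.66)]
trough_handle [([254.0, 203.8], 0.64)]
upper_bushing [([229.0, 164.4], 0.88)]
lower_bushing [([228.1, 177.4], 0.81)]
pin []
pin_tip []
pin_collar [([264.4, 144.6], 0.4)]
pin_holder [([263.2, 166.9], 0.84)]
bottle [([237.4, 304.1], 0.76)]
tape [([306.8, 180.9], 0.7), ([261.4, 169.0], 0.69)]
wrist 300.5294861150357 [650.  67. 374.] [-0.   -0.27 -0.96]
stand [([216.7, 160.0], 0.58)]
trough_handle [([114.8, 184.2], 0.76)]
upper_bushing [([219.2, 326.5], 0.84)]
lower_bushing [([227.8, 289.3], 0.66)]
pin []
pin_tip []
pin_collar []
pin_holder []
bottle []
tape [([76.8, 360.1], 0.94)]
```

View pics/scene0.png

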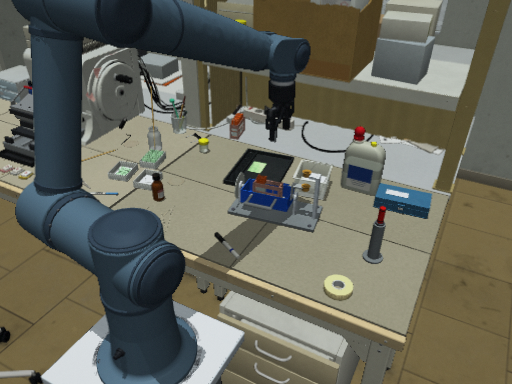

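View pics/side0.png

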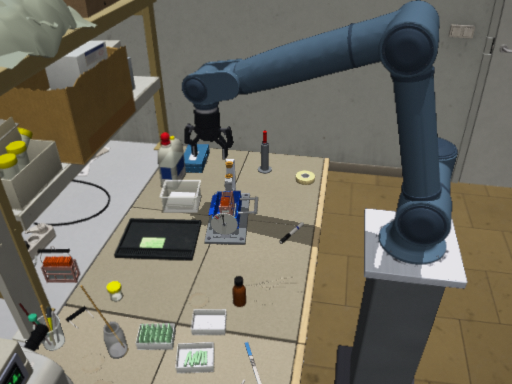

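The scene view shows the stand around (275,205), the holder with its red-handled pin at (375,240) on the right, the tape at (338,287) and the bottle at (158,188) on the left. The side view agrees: pin at (265,150), dial around (222,222).

Run:
```python
from h import *
P={"stand":dict(scene=(265.9,208.5),side=(232.7,224.9),wrist=(216.7,160)),
"handle":dict(scene=(255,207.7),side=(254,203.8),wrist=(114.8,184.2)),
"upper":dict(scene=(306.1,172.8),side=(229,164.4),wrist=(219.2,326.5)),
"lower":dict(scene=(306.5,185.6),side=(228.1,177.4),wrist=(227.8,289.3)),
"holder":dict(scene=(371.5,259.2),side=(263.2,166.9)),
"collar":dict(scene=(380.6,227.5),side=(264.4,144.6)),
"tape":dict(scene=(335,289.1),side=(306.8,180.9))}
for k,o in P.items():
    X=tri(list(o.items())); print(k,X.round(1),{n:(proj(n,X)-p).round(1).tolist() for n,p in o.items()})
print("upper at165",[atz(n,p,165).round(1).tolist() for n,p in P["upper"].items()])
print("lower at115",[atz(n,p,115).round(1).tolist() for n,p in P["lower"].items()])
print("holder z0",[atz(n,p,0).round(1).tolist() for n,p in P["holder"].items()])
print("collar 118",[atz(n,p,118).round(1).tolist() for n,p in P["collar"].items()])
for n in("scene","side"):
    r=manip.outline_of(n,"pin_holder")[:1]; r2=manip.outline_of(n,"pin")[:2]
    print(n,[(x["extent"],x["conf"]) for x in r+r2])
    d=np.load(n+"0d.npy")
    im=cv2.imread(f"pics/{n}0.png")[:,:,::-1].astype(int)
    red=(im[:,:,0]>120)&(im[:,:,1]<60)&(im[:,:,2]<60)
    c=(380,215) if n=="scene" else (265,138)
    m=np.zeros_like(red);m[c[1]-20:c[1]+20,c[0]-12:c[0]+12]=1
    m&=red; ys,xs=np.nonzero(m)
    if len(xs): 
        print("redcentroid",xs.mean(),ys.mean(),len(xs),ys.min(),ys.max(),atz(n,(xs.mean(),ys.mean()),118+5+23.5).round(1), deproj(n,(xs.mean(),ys.mean()),np.median(d[ys,xs])).round(1))
c=np.vstack([cv2.resize(cv2.imread("pics/scene0.png")[150:250,210:410],(800,400),interpolation=cv2.INTER_CUBIC)])
w=cv2.imread("pics/wrist0.png")
cv2.imwrite("pics/c1.png",w)
s=cv2.resize(cv2.imread("pics/side0.png")[130:250,180:340],(800,600),interpolation=cv2.INTER_CUBIC)
cv2.imwrite("pics/c2.png",s)
```

```text
stand [ 5.944e+02  9.000e+00 -5.000e-01] {'scene': [-0.0, 2.0], 'side': [-2.5, -1.7], 'wrist': [-4.5, -2.6]}
handle [507.7  -3.5  76.5] {'scene': [2.1, -2.0], 'side': [2.1, 1.3], 'wrist': [1.3, -3.0]}
upper [ 618.8 -105.8  160.1] {'scene': [0.3, -0.0], 'side': [0.1, -0.4], 'wrist': [-0.0, -2.8]}
lower [ 623.8 -105.7  109.9] {'scene': [-0.8, 0.8], 'side': [0.2, -0.9], 'wrist': [2.5, -0.5]}
holder [ 541.7 -350.7    1.9] {'scene': [2.0, -2.7], 'side': [1.4, 1.9]}
collar [ 541.7 -353.6  107.1] {'scene': [0.4, -0.6], 'side': [0.3, 0.4]}
tape [ 370.6 -297.5    0.4] {'scene': [-0.7, 0.8], 'side': [-0.5, -0.5]}
upper at165 [[610.5, -107.8, 165.0], [616.3, -95.2, 165.0], [619.4, -104.5, 165.0]]
lower at115 [[621.5, -108.7, 115.0], [621.1, -92.2, 115.0], [621.8, -102.9, 115.0]]
holder z0 [[530.5, -348.5, 0.0], [550.2, -367.2, 0.0]]
collar 118 [[524.2, -355.3, 118.0], [539.6, -336.7, 118.0]]
scene [([362.8, 223.7, 385.2, 265.4], 0.6), ([228.6, 170.8, 319.5, 230.9], 0.31)]
redcentroid 382.5 207.5 18 206 209 [ 573.3 -342.5  146.5] [ 536.2 -347.8  171.7]
side [([256.3, 143.7, 271.1, 175.3], 0.6), ([262.8, 129.9, 270.4, 141.3], 0.44)]
redcentroid 264.0 131.5 6 131 132 [ 550.4 -388.7  146.5] [ 542.5 -344.8  169. ]
```

View pics/c1.png

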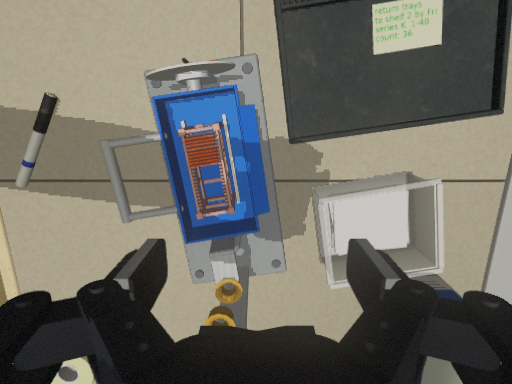

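View pics/c2.png

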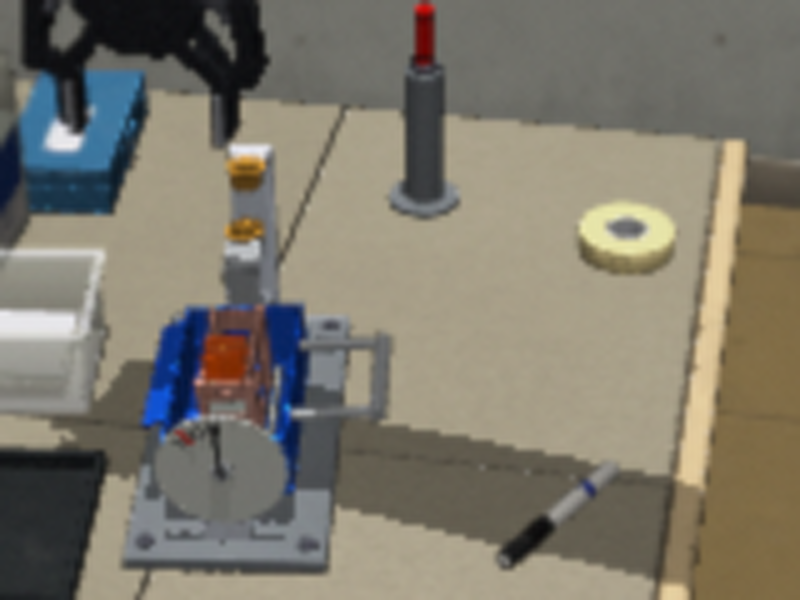

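The wrist view shows the stand turned by about +0.16 rad, the handle bar at image (115,180) and the bushings at (229,290) and (220,325). The side crop shows the dial pointer tilted slightly towards the red mark, so the trough is close to level. I'll move above the handle and look again.

jog_arm(
  increments=[
    [[-3,0,0],0.08,-0.05],
    [[-3,0,-1],0.08,-0.05],
    [[-3,0,-1],0,-0.05],
    [[-3,0,-1],0,-0.05],
    [[-2,0,-1],0,-0.05],
    [[0,0,0],0,-0.05],
    [[0,0,0],0,-0.05],
  ],
  grip_force=40,
)

```text
clock: 2.55
position: [510.6, -0.1, 205.9]
orientation: [2.036, 2.391, 0.001]
force: [-0.1, 0.2, 0.5]
finger_gap: 0.476
gripper_force: 0.0
```

Run:
```python
from h import *
s=manip.observe();print(s["position"],s["orientation"],s["finger_gap"])
im,d=save("wrist","w1")
for q in("stand","trough_handle","upper_bushing","lower_bushing"):
    r=manip.place_of("wrist",q)
    for x in r[:1]: 
        p=x["pixel"];print(q,np.round(p,1),round(x["conf"],2),[(z,atz("wrist",p,z)[:2].round(1).tolist()) for z in(0,70,80,90,115,165)])
        u,v=int(p[0]),int(p[1]); print(" depth pt",deproj("wrist",p,d[min(v,383),min(u,511)]).round(1))
r=manip.outline_of("wrist","trough_handle")[:1]
print([(x["extent"],x["conf"]) for x in r])
```

```text
[ 5.10579336e+02 -9.76769447e-02  2.05881029e+02] [2.03630589e+00 2.39081598e+00 1.10217377e-03] 0.476388718922772
stand [336.9 176.5] 0.61 [(0, [603.2, 7.5]), (70, [581.7, 19.8]), (80, [578.7, 21.6]), (90, [575.6, 23.3]), (115, [568.0, 27.7]), (165, [552.6, 36.5])]
 depth pt [591.2  14.4  39.2]
trough_handle [249.3 191.7] 0.82 [(0, [507.4, -26.0]), (70, [506.0, -6.7]), (80, [505.8, -4.0]), (90, [505.6, -1.2]), (115, [505.1, 5.7]), (165, [504.1, 19.5])]
 depth pt [505.7  -3.6  81.2]
lower_bushing [362.8 333.3] 0.74 [(0, [684.2, -193.2]), (70, [645.7, -138.8]), (80, [640.2, -131.1]), (90, [634.7, -123.3]), (115, [621.0, -103.9]), (165, [593.5, -65.1])]
 depth pt [ 626.6 -111.9  104.7]
[([244.5, 71.7, 429.5, 343.0], 0.96)]
```

View pics/w1.png

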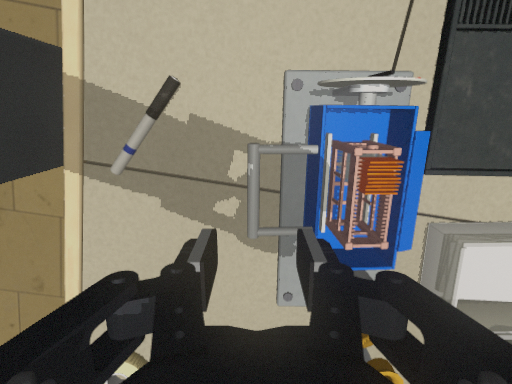

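The bar runs straight down the picture at column 253, rows 145–238. That puts its middle near (505.5, −4, 75), parallel to the fingers' faces. I'll go down and grip it.

jog_arm(
  increments=[
    [[-0.5,-0.4,-2],0,-0.05],
    [[0,0,-2.5],0,-0.05],
    [[0,0,-2.5],0,-0.05],
    [[0,0,-2.5],0,-0.05],
    [[0,0,-2.5],0,-0.05],
    [[0,0,-1.5],0,-0.05],
    [[0,0,0],0,-1],
    [[0,0,0],0,-1],
    [[0,0,0],0,-1],
    [[0,0,0],0,-1],
    [[0,0,0],0,-1],
    [[0,0,0],0,-1],
  ],
  grip_force=40,
)

```text
clock: 4.05
position: [508.3, -3.5, 72.6]
orientation: [2.034, 2.387, 0.01]
force: [8.3, 4.9, -3.4]
finger_gap: 0.114
gripper_force: 38.8
```

jog_arm(
  increments=[
    [[0.08,0.01,0.66],0,-1],
    [[0.08,0.01,0.66],0,-1],
    [[0.16,0.02,0.6],0,-1],
    [[0.16,0.03,0.6],0,-1],
    [[0.24,0.04,0.57],0,-1],
    [[0.24,0.04,0.57],0,-1],
    [[0.31,0.05,0.53],0,-1],
    [[0.31,0.05,0.53],0,-1],
    [[0.37,0.06,0.49],0,-1],
    [[0.37,0.06,0.49],0,-1],
    [[0,0,0],0,-1],
    [[0,0,0],0,-1],
  ],
)

```text
clock: 5.25
position: [532.6, 0.1, 128.4]
orientation: [2.032, 2.383, 0.015]
force: [19.8, 3.4, -17.9]
finger_gap: 0.11
gripper_force: 39.1
```

Run:
```python
from h import *
s=manip.observe();print(s["position"],s["force"],s["gripper_force"])
ims=[save(n,"t_"+n)[0] for n in("side","scene")]
a=cv2.resize(ims[0][150:270,180:300],(400,400),interpolation=cv2.INTER_CUBIC)
b=cv2.resize(ims[1][140:240,215:335],(400,400),interpolation=cv2.INTER_CUBIC)
cv2.imwrite("pics/t1.png",np.hstack([a,b])[:,:,::-1])
```

```text
[5.32566453e+02 1.46517952e-01 1.28439677e+02] [ 19.80261275   3.37381439 -17.89195248] 39.080805480480194
```

View pics/t1.png

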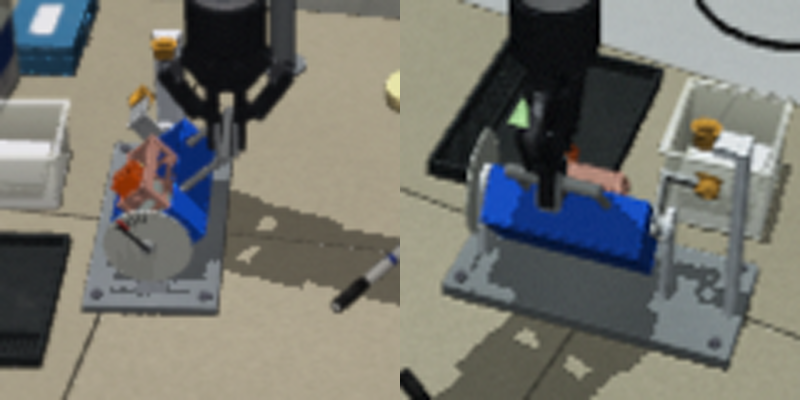

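The pointer lies at the red mark (about 40° in the left crop), and the trough is tipped in both views. I'll hold it there for over a second.

jog_arm(
  increments=[
    [[0,0,0],0,-1],
    [[0,0,0],0,-1],
    [[0,0,0],0,-1],
    [[0,0,0],0,-1],
    [[0,0,0],0,-1],
    [[0,0,0],0,-1],
    [[0,0,0],0,-1],
    [[0,0,0],0,-1],
    [[0,0,0],0,-1],
    [[0,0,0],0,-1],
    [[0,0,0],0,-1],
    [[0,0,0],0,-1],
  ],
)

```text
clock: 6.55
position: [532.6, 0.1, 128.4]
orientation: [2.032, 2.383, 0.015]
force: [20.0, 3.8, -18.7]
finger_gap: 0.111
gripper_force: 39.1
```

jog_arm(
  increments=[
    [[-0.37,-0.06,-0.49],0,-1],
    [[-0.37,-0.06,-0.49],0,-1],
    [[-0.31,-0.05,-0.53],0,-1],
    [[-0.31,-0.05,-0.53],0,-1],
    [[-0.24,-0.04,-0.57],0,-1],
    [[-0.24,-0.04,-0.57],0,-1],
    [[-0.16,-0.03,-0.6],0,-1],
    [[-0.16,-0.02,-0.6],0,-1],
    [[-0.08,-0.01,-0.66],0,-1],
    [[-0.08,-0.01,-0.66],0,-1],
    [[0,0,-0.3],0,-1],
    [[0,0,-0.3],0,-1],
  ],
)

```text
clock: 7.75
position: [508.0, -3.9, 66.8]
orientation: [2.034, 2.387, 0.007]
force: [3.6, 3.8, 2.3]
finger_gap: 0.112
gripper_force: 40.1
```

jog_arm(
  increments=[
    [[0,0,0],0,-1],
    [[0,0,-0.2],0,-1],
    [[0,0,0],0,-1],
    [[0,0,0],0,-1],
  ],
)

```text
clock: 8.15
position: [508.0, -3.9, 64.9]
orientation: [2.035, 2.387, 0.007]
force: [2.9, 3.6, 4.6]
finger_gap: 0.111
gripper_force: 40.4
```

jog_arm(
  increments=[
    [[0,0,-0.2],0,-1],
    [[0,0,-0.2],0,-1],
    [[0,0,0],0,-1],
    [[0,0,0],0,-1],
  ],
)

```text
clock: 8.55
position: [508.1, -4.0, 64.3]
orientation: [2.035, 2.39, 0.004]
force: [-12.3, 5.8, 35.2]
finger_gap: 0.111
gripper_force: 43.5
```

Run:
```python
from h import *
s=manip.observe();print(s["position"],s["force"])
im=save("side","l_side")[0]
cv2.imwrite("pics/l1.png",cv2.resize(im[170:260,190:280],(600,600),interpolation=cv2.INTER_CUBIC)[:,:,::-1])
```

```text
[508.0725244   -3.95170034  64.30374184] [-12.2915688    5.75467857  35.20690301]
```

View pics/l1.png

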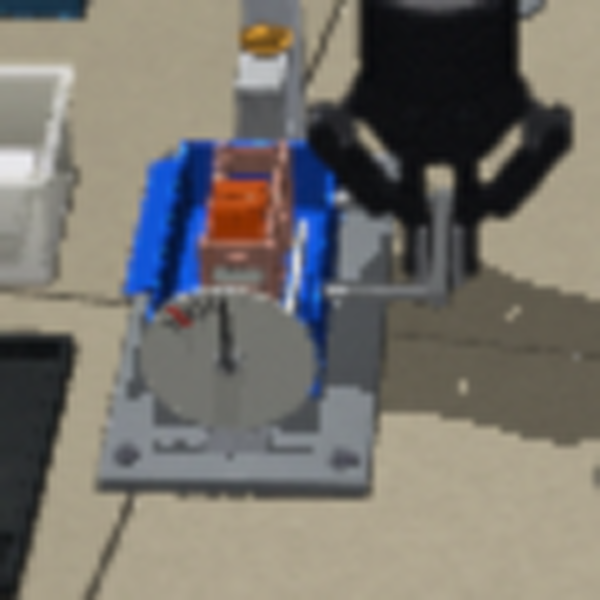

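The push hit the hard stop (35 N upward) and the pointer stands straight up at (225,330), so the trough is level. Next I release it and move to a view above the pin.

jog_arm(
  increments=[
    [[0,0,0.3],0,-1],
    [[0,0,0],0,-0.05],
    [[0,0,0],0,-0.05],
    [[0,0,0],0,-0.05],
    [[0,0,1],0,-0.05],
    [[0,0,2.5],0,-0.05],
    [[0,0,4],0,-0.05],
    [[0,0,4],0,-0.05],
    [[0,0,4],0,-0.05],
    [[0,0,4],0,-0.05],
    [[0,0,4],0,-0.05],
    [[0,0,0],0,-0.05],
  ],
)

```text
clock: 9.8
position: [507.6, -4.7, 303.7]
orientation: [2.03, 2.383, 0.009]
force: [0.0, 1.0, 0.2]
finger_gap: 0.47
gripper_force: 0.0
```

Run:
```python
from h import *
s=manip.observe();print(s["position"],s["finger_gap"])
im,d=save("wrist","w2")
for q in("trough_handle","upper_bushing","lower_bushing"):
    for x in manip.place_of("wrist",q)[:1]:
        p=x["pixel"];print(q,np.round(p,1),round(x["conf"],2),[(z,atz("wrist",p,z)[:2].round(1).tolist()) for z in(70,115,165)])
        if p[1]<383: print(" depth",deproj("wrist",p,d[int(p[1]),int(p[0])]).round(1))
```

```text
[507.63420822  -4.68562392 303.74759906] 0.46981219302352417
trough_handle [252.2 165.3] 0.71 [(70, [500.1, -2.9]), (115, [499.4, 5.4]), (165, [498.6, 14.6])]
 depth [500.1  -3.3  67.6]
lower_bushing [334.1 267.6] 0.81 [(70, [624.6, -118.4]), (115, [608.0, -95.4]), (165, [589.5, -69.8])]
 depth [529.3  13.6 327.9]
```

jog_arm(
  increments=[
    [[0.3,-3.5,0],0,-0.05],
    [[0.3,-3.5,0],0,-0.05],
    [[0.4,-3.5,0],0,-0.05],
    [[0.4,-3.5,0],0,-0.05],
    [[0.4,-3.5,0],0,-0.05],
    [[0.4,-3.5,0],0,-0.05],
    [[0.4,-3.5,0],0,-0.05],
    [[0.4,-3,0],0,-0.05],
    [[0,0,0],0,0],
    [[0,0,0],0,0],
  ],
)

```text
clock: 11.0
position: [534.3, -278.8, 294.2]
orientation: [-2.035, -2.388, -0.0]
force: [-0.3, 1.1, 0.1]
finger_gap: 0.501
gripper_force: 0.0
```

Run:
```python
from h import *
s=manip.observe();print(s["position"],s["finger_gap"])
im,d=save("wrist","w3")
for q in("pin_collar","pin_holder","upper_bushing","lower_bushing","bottle","tape"):
    for x in manip.place_of("wrist",q)[:1]:
        p=x["pixel"];print(q,np.round(p,1),round(x["conf"],2),[(z,atz("wrist",p,z)[:2].round(1).tolist()) for z in(0,115,118,165)])
i=im.astype(int);m=((i[:,:,0]>90)&(i[:,:,1]<60)&(i[:,:,2]<60)).astype(np.uint8)
n,l,st,c=cv2.connectedComponentsWithStats(m)
for k in range(1,n):
    if st[k,4]>40:
        print("red",st[k],c[k].round(1)); ys,xs=np.nonzero(l==k); dd=d[ys,xs]; 
        X=np.array([deproj("wrist",(x,y),z) for x,y,z in zip(xs,ys,dd) if z>0])
        if len(X): t=X[X[:,2]>X[:,2].max()-3]; print("  zmax",X[:,2].max(),"top",t.mean(0).round(1),len(t))
```

```text
[ 534.28101621 -278.83618863  294.1688454 ] 0.5008627257960858
pin_collar [252.5 240.8] 0.61 [(0, [548.2, -403.7]), (115, [541.7, -351.6]), (118, [541.5, -350.2]), (165, [538.9, -328.9])]
pin_holder [257.  203.1] 0.76 [(0, [545.6, -343.2]), (115, [539.9, -307.5]), (118, [539.7, -306.5]), (165, [537.4, -291.9])]
lower_bushing [378.8   2.7] 0.84 [(0, [653.1, -62.6]), (115, [618.3, -102.9]), (118, [617.3, -103.9]), (165, [603.1, -120.4])]
bottle [381.1   1.6] 0.63 [(0, [655.7, -61.2]), (115, [620.2, -101.9]), (118, [619.3, -102.9]), (165, [604.8, -119.6])]
tape [145.1 155.1] 0.64 [(0, [378.5, -299.4]), (115, [418.0, -275.7]), (118, [419.1, -275.1]), (165, [435.2, -265.4])]
red [244 253  17  15 182] [251.9 259.9]
  zmax 174.09948018007051 top [ 541.6 -345.9  172.1] 165
```

View pics/w3.png

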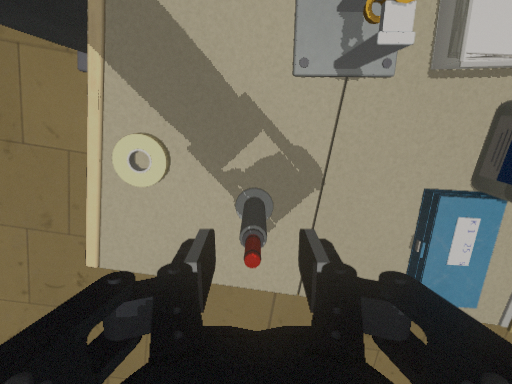

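The red pin top is at (252,260), the holder foot at (254,204), and the tape at (140,160) is well clear. That places the pin axis near (541.6, −348). I'll move above it and check.

jog_arm(
  increments=[
    [[0.3,-2.5,-2],0,0],
    [[0.3,-2.5,-2],0,0],
    [[0.1,-1.9,-2],0,0],
    [[0,0,0],0,0],
    [[0,0,0],0,0],
  ],
)

```text
clock: 11.85
position: [542.0, -347.5, 236.2]
orientation: [-2.036, -2.391, -0.001]
force: [-0.8, 0.2, 0.0]
finger_gap: 0.499
gripper_force: 0.0
```

Run:
```python
from h import *
s=manip.observe();print(s["position"],s["orientation"],s["finger_gap"])
im,d=save("wrist","w4")
i=im.astype(int);m=((i[:,:,0]>90)&(i[:,:,1]<60)&(i[:,:,2]<60)).astype(np.uint8)
n,l,st,c=cv2.connectedComponentsWithStats(m)
for k in range(1,n):
    if st[k,4]>40:
        ys,xs=np.nonzero(l==k); X=np.array([deproj("wrist",(x,y),d[y,x]) for x,y in zip(xs,ys) if d[y,x]>0])
        print("red",st[k],c[k].round(1),"x range",X[:,0].min().round(1),X[:,0].max().round(1))
        t=X[abs(X[:,2]-170)<4];print(t.mean(0).round(1),len(t),len(X), t.min(0).round(1),t.max(0).round(1))
for p in manip.place_of("wrist","pin_collar")[:1]:print(p["pixel"],p["conf"],atz("wrist",p["pixel"],118))
print("w3 top", end=" ")
```

```text
[ 541.95610177 -347.54162618  236.18857558] [-2.03630797e+00 -2.39103743e+00 -5.67657500e-04] 0.49941665266854285
red [244 199  22  21 357] [254.6 209.5] x range 533.7 560.1
[ 541.  -346.6  170.7] 351 354 [ 533.7 -354.1  169.3] [ 548.4 -339.3  172.3]
[254.6, 191.8] 0.84 [ 541.29580608 -348.88282305  118.        ]
w3 top
```

jog_arm(
  increments=[
    [[-0.1,0.05,-2],0,0],
    [[0,0,-2],0,0],
    [[0,0,-2],0,0],
    [[0,0,-2],0,0],
    [[0,0,-1.2],0,0],
    [[0,0,0],0,-1],
    [[0,0,0],0,-1],
    [[0,0,0],0,-1],
    [[0,0,0],0,-1],
    [[0,0,0],0,-1],
    [[0,0,0],0,-1],
  ],
  grip_force=60,
)

```text
clock: 13.05
position: [541.5, -347.9, 145.5]
orientation: [2.036, 2.39, 0.0]
force: [0.3, 1.3, 2.8]
finger_gap: 0.172
gripper_force: 58.4
```

jog_arm(
  increments=[
    [[0,0,1],0,-1],
    [[0,0,1.5],0,-1],
    [[0,0,2],0,-1],
    [[0,0,2],0,-1],
    [[0,0,2],0,-1],
    [[0,0,2],0,-1],
    [[0,0,2],0,-1],
    [[0,0,2],0,-1],
    [[0,0,2],0,-1],
    [[0,0,1.5],0,-1],
    [[0,0,0],0,-1],
  ],
)

```text
clock: 14.15
position: [541.8, -348.2, 328.1]
orientation: [2.033, 2.387, -0.0]
force: [0.5, 0.1, -0.7]
finger_gap: 0.165
gripper_force: 58.4
```

Run:
```python
from h import *
s=manip.observe();print(s["position"],s["force"],s["finger_gap"])
im,d=save("wrist","w5")
for q in("pin_tip","pin_collar","pin"):
    for x in manip.place_of("wrist",q)[:1]:
        p=x["pixel"];print(q,p,x["conf"],atz("wrist",p,s["position"][2]-27.5-(110 if q!="pin_collar" else 0)).round(1),d[int(p[1]),int(p[0])])
for n in("side","scene"):
    manip.get_image(n)
    for q in("pin_tip","pin_collar"): print(n,q,[(np.round(x["pixel"],1),round(x["conf"],2)) for x in manip.place_of(n,q)[:1]], proj(n,s["position"]-np.array([0,0,137.5 if q=="pin_tip" else 27.5])).round(1))
```

```text
[ 541.81047173 -348.20761315  328.12644946] [ 0.50934385  0.05071409 -0.74046813] 0.16548182306935702
pin_tip [255.6, 182.2] 0.78 [ 539.4 -343.5  190.6] 263.3327
pin_collar [253.9, 233.2] 0.87 [ 538.9 -344.9  300.6] 147.35066
pin [256.1, 182.8] 0.78 [ 539.2 -343.1  190.6] 262.4948
side pin_tip [(array([265.3, 126.3]), 0.62)] [264.3 125.9]
side pin_collar [(array([264.7,  98.1]), 0.61)] [264.2  98.3]
scene pin_tip [(array([382.6, 203. ]), 0.56)] [384.5 200.4]
scene pin_collar [(array([395.6, 170.7]), 0.45)] [392.7 162.8]
```

View pics/w5.png

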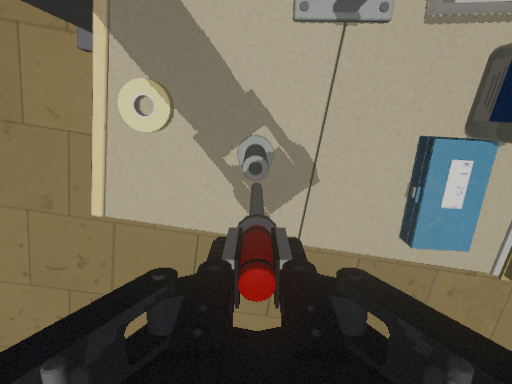

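The pin is gripped and hangs straight: collar at (254,233), tip at (256,182), over the empty holder. I'll carry it beside the bushings and measure the tip and bushings in the same camera.

jog_arm(
  increments=[
    [[0.8,2,0.05],0,-1],
    [[0.8,2,0.05],0,-1],
    [[0.8,2,0.05],0,-1],
    [[0.8,2,0.05],0,-1],
    [[0.8,2,0.05],0,-1],
    [[0.8,2,0],0,-1],
    [[0.8,2,0],0,-1],
    [[0.8,2,0],0,-1],
    [[0.8,2,0],0,-1],
    [[0.8,2,0],0,-1],
    [[0,0,0],0,-1],
    [[0,0,0],0,-1],
  ],
)

```text
clock: 15.85
position: [621.0, -147.4, 326.6]
orientation: [-2.036, -2.393, 0.001]
force: [1.1, -0.6, -1.5]
finger_gap: 0.173
gripper_force: 58.5
```

```bash
cat > meas.py <<'E'
from h import *
import sys
s=manip.observe();print(s["position"].round(1) if hasattr(s["position"],"round") else s["position"],np.round(s["force"],1))
im,d=save("wrist",sys.argv[1]); z=s["position"][2]
for q,zz in(("pin_tip",z-137.5),("pin_collar",z-27.5),("upper_bushing",165),("lower_bushing",115)):
    for x in manip.place_of("wrist",q)[:1]:
        p=x["pixel"];X=atz("wrist",p,zz);print(q,np.round(p,1),round(x["conf"],2),X.round(1),"rel",(X-s["position"])[:2].round(1))
hsv=cv2.cvtColor(im,cv2.COLOR_RGB2HSV);m=cv2.inRange(hsv,(15,140,90),(30,255,255))
n,l,st,c=cv2.connectedComponentsWithStats(m)
for k in range(1,n):
    if st[k,4]>60: print("brass",st[k],c[k].round(1))
for n_ in("side","scene"):
    im,_=save(n_,sys.argv[1]+n_)
    for q in("pin_tip","upper_bushing","lower_bushing"): print(n_,q,[(np.round(x["pixel"],1),round(x["conf"],2)) for x in manip.place_of(n_,q)[:1]])
E
python3 meas.py w6
```

```text
[ 621.  -147.4  326.6] [ 1.1 -0.6 -1.5]
pin_tip [253.6 185.3] 0.55 [ 618.  -148.4  189.1] rel [-3. -1.]
pin_collar [255.2 236.7] 0.87 [ 620.4 -150.2  299.1] rel [-0.6 -2.8]
upper_bushing [262.8 137. ] 0.87 [ 620.  -106.4  165. ] rel [-1.  41.1]
lower_bushing [258.8 129.6] 0.83 [ 615.9 -103.2  115. ] rel [-5.1 44.2]
brass [249 122  27  29 467] [261.6 135.9]
brass [460 285  24  19 328] [472.1 294.4]
side pin_tip [(array([230.7, 147.2]), 0.73)]
side upper_bushing [(array([228.2, 164.8]), 0.88)]
side lower_bushing [(array([228.2, 175.7]), 0.91)]
scene pin_tip [(array([317. , 166.5]), 0.44)]
scene upper_bushing [(array([308.3, 173.8]), 0.94)]
scene lower_bushing [(array([307. , 184.1]), 0.71)]
```

View pics/w6.png

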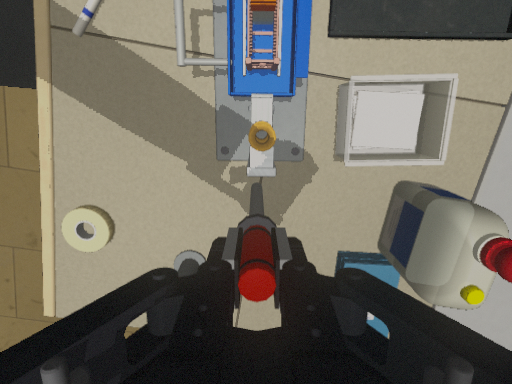

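The bushing mouth is at (262,136) and the pin tip at about (256,184), with the upper bushing straight over the lower. I'll move most of the way and measure again with the tip close above the mouth.

jog_arm(
  increments=[
    [[0,1,0],0,-1],
    [[0,1,0],0,-1],
    [[0.1,1,0],0,-1],
    [[0,1.1,0],0,-1],
    [[0,0,-0.6],0,-1],
    [[0,0,-0.6],0,-1],
    [[0,0,0],0,-1],
    [[0,0,0],0,-1],
  ],
)

```text
clock: 17.3
position: [621.8, -106.8, 314.2]
orientation: [-2.037, -2.391, 0.001]
force: [0.2, -0.4, -0.6]
finger_gap: 0.169
gripper_force: 58.5
```

```bash
python3 meas.py w7
python3 - <<'E'
import cv2,numpy as np
a=cv2.imread("pics/w7.png")[130:230,205:305]; b=cv2.imread("pics/w7side.png")[125:195,195:265]; c=cv2.imread("pics/w7scene.png")[135:205,275:345]
r=lambda i,s:cv2.resize(i,(s,s),interpolation=cv2.INTER_CUBIC)
cv2.imwrite("pics/v7.png",np.hstack([r(x,266) for x in(a,b,c)]))
E
```

```text
[ 621.8 -106.8  314.2] [ 0.2 -0.4 -0.6]
pin_tip [255.5 183.4] 0.66 [ 620.8 -105.2  176.7] rel [-1.   1.6]
pin_collar [254.7 233.1] 0.69 [ 621.1 -106.9  286.7] rel [-0.7 -0.1]
upper_bushing [254.1 183. ] 0.9 [ 619.9 -107.8  165. ] rel [-1.9 -1. ]
lower_bushing [252.7 169.9] 0.93 [ 617.5 -105.4  115. ] rel [-4.3  1.4]
brass [241 160  27  33 541] [253.8 175.1]
side pin_tip [(array([229.9, 177. ]), 0.61)]
side upper_bushing [(array([231.5, 163.6]), 0.67)]
side lower_bushing []
scene pin_tip [(array([304.6, 165.6]), 0.59)]
scene upper_bushing [(array([306.9, 171.4]), 0.69)]
scene lower_bushing [(array([303.6, 186.3]), 0.61)]
```

View pics/v7.png

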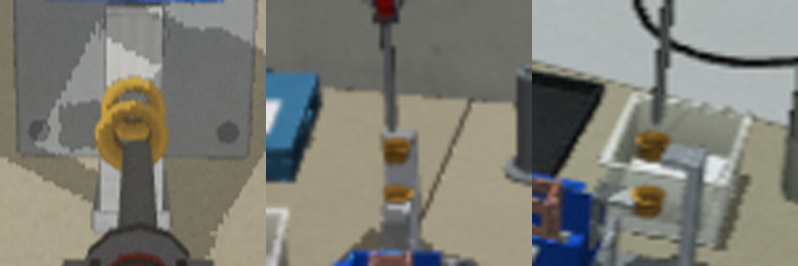

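In the wrist crop the tip (133,133) lies over the upper bushing's ring. In the side and scene crops it hangs just above the mouth, within 1–2 px (3–5 mm). I'll make a small correction and lower it gently while watching the force.

jog_arm(
  increments=[
    [[-0.13,-0.1,0],0,-1],
    [[0,0,0],0,-1],
    [[0,0,-0.4],0,-1],
    [[0,0,-0.4],0,-1],
    [[0,0,-0.4],0,-1],
    [[0,0,-0.2],0,-1],
    [[0,0,-0.2],0,-1],
    [[0,0,0],0,-1],
  ],
)

```text
clock: 18.75
position: [620.6, -107.4, 298.4]
orientation: [-2.036, -2.391, 0.0]
force: [-0.4, -0.3, -1.1]
finger_gap: 0.171
gripper_force: 58.5
```

jog_arm(
  increments=[
    [[0,0,-0.2],0,-1],
    [[0,0,-0.2],0,-1],
    [[0,0,-0.2],0,-1],
    [[0,0,-0.2],0,-1],
    [[0,0,0],0,-1],
  ],
)

```text
clock: 19.25
position: [620.5, -107.4, 290.3]
orientation: [-2.036, -2.391, 0.0]
force: [-0.9, 0.5, -0.9]
finger_gap: 0.172
gripper_force: 58.5
```

jog_arm(
  increments=[
    [[0,0,-0.3],0,-1],
    [[0,0,-0.3],0,-1],
    [[0,0,-0.3],0,-1],
    [[0,0,-0.3],0,-1],
    [[0,0,-0.3],0,-1],
    [[0,0,0],0,-1],
  ],
)

```text
clock: 19.85
position: [620.5, -107.5, 275.0]
orientation: [-2.036, -2.391, 0.001]
force: [-0.2, -0.5, -1.9]
finger_gap: 0.17
gripper_force: 58.4
```

```bash
python3 meas.py w8
python3 - <<'E'
import cv2,numpy as np
a=cv2.imread("pics/w8.png")[130:230,205:305]; b=cv2.imread("pics/w8side.png")[125:195,195:265]; c=cv2.imread("pics/w8scene.png")[135:205,275:345]
r=lambda i,s:cv2.resize(i,(s,s),interpolation=cv2.INTER_CUBIC)
cv2.imwrite("pics/v8.png",np.hstack([r(x,266) for x in(a,b,c)]))
E
```

```text
[ 620.5 -107.5  275. ] [-0.2 -0.5 -1.9]
pin_tip [254.1 184.3] 0.76 [ 618.2 -106.8  137.5] rel [-2.3  0.6]
pin_collar [254.  234.9] 0.94 [ 619.5 -108.7  247.5] rel [-1.  -1.2]
upper_bushing [253.7 190.6] 0.95 [ 618.  -105.4  165. ] rel [-2.5  2.1]
lower_bushing [256.8 172.3] 0.84 [ 619.7 -100.   115. ] rel [-0.8  7.4]
brass [240 166  32  39 636] [255.2 183.7]
side pin_tip [(array([229.7, 168. ]), 0.54)]
side upper_bushing [(array([229.6, 164.2]), 0.59)]
side lower_bushing []
scene pin_tip [(array([268.2, 208.2]), 0.65)]
scene upper_bushing [(array([306.2, 173.3]), 0.75)]
scene lower_bushing [(array([305.1, 185.8]), 0.63)]
```

View pics/v8.png

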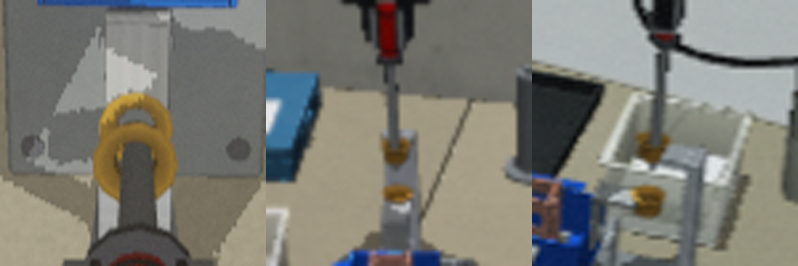

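The pin has entered the upper bushing in all three crops and there is no side force. I'll continue into the lower bushing.

jog_arm(
  increments=[
    [[0,0,-0.4],0,-1],
    [[0,0,-0.4],0,-1],
    [[0,0,-0.4],0,-1],
    [[0,0,-0.4],0,-1],
    [[0,0,-0.3],0,-1],
    [[0,0,-0.3],0,-1],
    [[0,0,-0.3],0,-1],
    [[0,0,-0.3],0,-1],
    [[0,0,-0.3],0,-1],
    [[0,0,0],0,-1],
  ],
)

```text
clock: 21.5
position: [620.5, -107.5, 244.1]
orientation: [-2.036, -2.391, 0.001]
force: [0.3, 0.8, -0.9]
finger_gap: 0.17
gripper_force: 58.5
```

jog_arm(
  increments=[
    [[0,0,-0.3],0,-1],
    [[0,0,-0.3],0,-1],
    [[0,0,-0.3],0,-1],
    [[0,0,-0.4],0,-1],
    [[0,0,-0.4],0,-1],
    [[0,0,-0.4],0,-1],
    [[0,0,-0.4],0,-1],
    [[0,0,-0.4],0,-1],
    [[0,0,-0.4],0,-1],
    [[0,0,0],0,-1],
    [[0,0,0],0,-1],
  ],
)

```text
clock: 22.6
position: [620.6, -107.5, 211.4]
orientation: [-2.036, -2.391, 0.0]
force: [-1.1, 0.5, -2.4]
finger_gap: 0.17
gripper_force: 58.5
```

```bash
python3 meas.py w9
python3 - <<'E'
import cv2,numpy as np
a=cv2.imread("pics/w9.png")[130:260,190:320]; b=cv2.imread("pics/w9side.png")[140:230,190:280]; c=cv2.imread("pics/w9scene.png")[150:220,275:345]
r=lambda i,s:cv2.resize(i,(s,s),interpolation=cv2.INTER_CUBIC)
cv2.imwrite("pics/v9.png",np.hstack([r(x,266) for x in(a,b,c)]))
E
```

```text
[ 620.6 -107.5  211.4] [-1.1  0.5 -2.4]
pin_tip [257.2 185.3] 0.77 [ 621.  -107.1   73.9] rel [0.5 0.3]
pin_collar [255.  235.3] 0.82 [ 620.  -108.6  183.9] rel [-0.6 -1.1]
upper_bushing [254.8 218.3] 0.73 [ 619.2 -105.6  165. ] rel [-1.3  1.9]
lower_bushing [255.3 191.4] 0.97 [ 618.7 -102.   115. ] rel [-1.8  5.5]
brass [234 180  43  46 879] [254.6 201.2]
side pin_tip []
side upper_bushing [(array([229.6, 165.6]), 0.6)]
side lower_bushing [(array([230. , 175.1]), 0.65)]
scene pin_tip [(array([270. , 209.6]), 0.6)]
scene upper_bushing [(array([306.8, 171.2]), 0.98)]
scene lower_bushing [(array([304.7, 195.3]), 0.72)]
```

Run:
```python
from cell import manip
print(manip.close_job())
```

```text
the job is handed in; nothing more can be done
None
```

I handed the job in with the trough tipped to about 40° for over a second and returned to its level stop, and the pin held through both bushings with its tip about 26 mm below the lower one and its collar about 19 mm above the upper; no verdict came back, the final position rests on arm and wrist-camera readings, and I viewed 12 pictures, over the limit of 10.

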